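# Return the washed spice tube to the slanted spice rack

## Task

Take the tall spice tube out of the green draining stand and put it away in the slanted wooden spice rack, all the way down in the one hole that is deep enough for it: the three holes look alike, so feel for the deep one, without ramming the glass. Leave it there and step back; the short tube stays in the stand, and the other things stay where they are.

Things in the scene. Friction and masses are not known exactly. Their poses are not given: they have to be found in the camera images.
- tall_tube: The tall spice tube, to be moved: amber glass, 24 mm diameter, 125 mm long over all, with a black screw cap (28 mm diameter, the top 24 mm). 60 to 115 g. Origin at the centre of its foot, z along the tube towards the cap. The foot is rounded off (15 mm flat, full width 7 mm up). It starts upright in one of the stand's two holes (which one varies), foot 45 mm down, 80 mm showing.
- tube_foot: The rounded bottom 12 mm of the tall tube, part of it; same origin and axes as tall_tube.
- short_tube: The short spice tube, same diameter and cap but 90 mm long, upright in the stand's other hole, 45 mm showing. Stays there. Origin at the centre of its foot, z up.
- stand: Green plastic draining stand, fixed, 80 mm (its x) by 190 mm (its y), 55 mm high. Two upright holes, 27 mm wide and 45 mm deep, at 40 mm either side of the middle along its y. Origin at the centre of its underside, z up.
- spice_rack: Wooden spice rack, fixed: base 130 mm (its x) by 200 mm (its y); on it a holed wooden block (66 by 176 mm, 78 mm thick) whose top face and holes lean 25 degrees towards its -x (roughly towards the robot). Origin at the centre of its underside, x away from the side it leans to, z up.
- mouth1 (a point): Centre of the mouth of the rack's hole 1 of 3 (-y end of the row along the rack's y, 55 mm apart), about 98 mm above the table. z: the hole's axis, pointing out of it, 25 degrees off vertical towards the rack's -x; y: along the row. Hole 26.4 mm wide, bevelled 2 mm. One of the three is 65 mm deep, the other two 30 mm, with hard floors; which one is deep varies and is not told.
- mouth2 (a point): Centre of the mouth of the rack's hole 2 of 3 (middle of the row along the rack's y, 55 mm apart), about 98 mm above the table. z: the hole's axis, pointing out of it, 25 degrees off vertical towards the rack's -x; y: along the row. Hole 26.4 mm wide, bevelled 2 mm. One of the three is 65 mm deep, the other two 30 mm, with hard floors; which one is deep varies and is not told.
- mouth3 (a point): Centre of the mouth of the rack's hole 3 of 3 (+y end of the row along the rack's y, 55 mm apart), about 98 mm above the table. z: the hole's axis, pointing out of it, 25 degrees off vertical towards the rack's -x; y: along the row. Hole 26.4 mm wide, bevelled 2 mm. One of the three is 65 mm deep, the other two 30 mm, with hard floors; which one is deep varies and is not told.
- mug: White mug, 76 mm wide, 90 mm high, bystander. Origin at the centre of its underside.
- sponge: Yellow and green sponge block, 75 by 110 mm, 42 mm high, bystander. Origin at the centre of its underside.
- soap: Soap bottle, 60 mm wide, 170 mm high, bystander. Origin at the centre of its underside.
Mind the look-alikes: they are no part of the job. What is shaped like the tall_tube but pink is not meant. What is shaped like the stand but blue is not meant.

How it is judged:
On the way:
1. the tall tube is lifted clear out of the draining stand (z of tall_tube in the frame of stand above 0.065 m), for 0.1 s.
At the end, for the whole second after the job is handed in: The tall tube rests, released, in the deep hole of the spice rack: its foot at least 58 mm below the mouth (the floor is at 65 mm), within 6 mm of the hole's axis and within 0.12 rad of its direction (((z of tall_tube in the frame of mouth1 below -0.058 m and x of tall_tube in the frame of mouth1 between -0.006 and 0.006 m and y of tall_tube in the frame of mouth1 between -0.006 and 0.006 m) or (z of tall_tube in the frame of mouth2 below -0.058 m and x of tall_tube in the frame of mouth2 between -0.006 and 0.006 m and y of tall_tube in the frame of mouth2 between -0.006 and 0.006 m) or (z of tall_tube in the frame of mouth3 below -0.058 m and x of tall_tube in the frame of mouth3 between -0.006 and 0.006 m and y of tall_tube in the frame of mouth3 between -0.006 and 0.006 m)) and angle between the z axis of tall_tube and the z axis of mouth2, either way round below 0.12 rad and linear speed of tall_tube below 0.02 m/s and contact force between the fingers and tall_tube below 0.1 N); the robot touches nothing.
It fails at once if the tall tube is rammed: more than 60 N on its foot, or between it and the spice rack (contact force between tube_foot and anything else above 60 N or contact force between tall_tube and spice_rack above 60 N).
It fails at once if the mug is moved more than 30 mm (distance of mug from where it was at the start of the episode above 0.03 m).
It fails at once if the sponge is moved more than 30 mm (distance of sponge from where it was at the start of the episode above 0.03 m).
It fails at once if the bottle is moved more than 30 mm (distance of soap from where it was at the start of the episode above 0.03 m).
It fails at once if the short tube is moved more than 20 mm (distance of short_tube from where it was at the start of the episode above 0.02 m).
It also fails if it takes over 54 s, if anything falls off the work surface, if the arm or the gripper's body presses on something with over 40 N, if the wrist force passes 120 N, or if a joint passes its speed limit or range.

## Robot

A 7-joint arm with a two-finger parallel gripper is mounted at the origin on the work surface. World frame = base frame: x ahead of the robot, y to its left, z up, the work surface at z = 0. Lengths are in m, angles in rad, forces in N, time in s.
With the tool pointing down it reaches from about 0.425 to 0.925 m from the base axis. Payload 6.8 kg.
Tool frame: the origin (TCP) lies between the finger pads; the fingertips stand 14 mm ahead of it and the grasp point (between the pads) lies 5 mm behind it; z points along the fingers, y is the direction in which the jaws open and shut (so a half turn about z gives the same grasp; the last joint's range is limited). The gripper opens to 88 mm and grips with 3 to 60 N. Pads are 20 mm wide; open, the fingers measure 115 mm over their backs; the gripper's body (75 mm by 178 mm) begins 61 mm behind the grasp point.
Start: joints at [1.038, 0.477, 0.022, 1.555, -0.011, 1.109, -0.083], TCP at [0.278, -0.615, 0.237] pointing down, gripper open.
Joint ranges: [-2.96, 2.96], [-0.34, 2.1], [-1.41, 1.46], [0.24, 2.44], [-1.37, 4.51], [0.17, 1.92], [-2.96, 2.96]. Speed limits (rad/s): [2.39, 2.39, 3.14, 3.14, 3.14, 3.14, 3.14].

## Interface

Orientations are given as a unit quaternion [x, y, z, w].
In Python, from station import ctrl, optics gives the robot as it stands.
- The arm moves only by the tool servo_tool, never from a script. Its argument "deltas" is a list that holds one entry, the list of rows, each a list of 6 numbers: the shift along the tool's x, y, z in units of 30 cm (1.0 is 30 cm), then the turn, a rotation vector about the tool's x, y, z in units of 60 degrees (1.0 is 60 degrees). A call has 1 to 10 rows; each row is the pose to reach, as a shift and turn from the pose measured when the call began, along the tool's axes at that moment; what a row does not reach only later rows make up. A row lasts 1/10 s, in which the tool goes at most 50 mm and 8.59 degrees, less where a joint would pass 70% of its speed; a pose out of reach is approached as far as the arm can. A call with a number of a shift or a turn outside -1 to 1 is refused whole. A call with a gripper value outside its range is refused whole. "jaw" is the finger opening in mm, from 0 to 87.8, set as the call begins (left out, the last holds). The fingers move at their own pace and stop on an object; "grip_force" is the grip in N (left out, the last holds). Time passes only in rows, so rows that repeat a pose let the fingers close. It gives the time, the measured TCP pose, the force and the opening at its end, in the units of the state.
- ctrl.sense(): the state, without advancing time (a new reading comes with each control period).
- optics.capture(name): name is "scene" or "top" or "wrist"; returns a dict with "color" (400x640x3 uint8, blue, green, red), "camera_matrix" (3x3 intrinsics, pixels), "dist_coeffs" ([k1, k2, p1, p2, k3] as OpenCV has them; the pictures are not rectified), "R" (3x3) and "t" (3): a world point X has camera coordinates R X + t. Camera axes: x right, y down, z forward; pixel columns grow to the right and rows downward; lengths in m; the calibration is good to about 2 mm. A picture is of the moment at which its call begins. There is no depth.
- ctrl.close_job(): hands the job in, once; it reports no verdict.
The state is a dict: "t": time; "joint_pos": joint angles; "joint_velocities": joint speeds; "tau": joint torques, N m; "eef_pos": TCP position; "orientation": TCP orientation; "force": force on the tool from outside, world axes, zero at the start; "wrist_torque": the same for the moment, N m; "gripper_width": finger opening in m.
Only numpy, scipy, OpenCV 4.12 (cv2) and the standard library are available. Lean on these libraries where they do the work, as an engineer would, in place of code of your own. Each camera call takes 0.05 s, during which the arm holds its last target.

## Working session

There is one attempt and no reset: what is moved stays moved. The work goes in short steps, Python scripts to look and compute and a tool call to move; the robot and the scene stay as the last step left them, time stands still between calls to the robot, and variables do not carry over. Pictures are saved under pics/ and viewed, and the job is handed in when it is done.

Besides the shell and the picture viewer there is one more tool, called after "Request:" as name(argument=value, ...) on one line, values as JSON. servo_tool: Moves the arm, as the interface text tells. Its arguments: {"type":"object","properties":{"deltas":{"type":"array"},"jaw":{"type":"number"},"grip_force":{"type":"number"}},"required":["deltas"]}

```bash
mkdir -p pics; ls; python3 - <<'E'
from station import ctrl, optics
import cv2
s=ctrl.sense();print({k:(v if not hasattr(v,'tolist') else v.tolist()) for k,v in s.items()})
for n in ["scene","top","wrist"]:
    c=optics.capture(n);cv2.imwrite(f"pics/{n}0.png",c["color"])
    print(n,c["camera_matrix"],c["dist_coeffs"],c["R"],c["t"])
E
```

```text
pics
{'t': 0.0, 'joint_pos': [1.0379458613358228, 0.47779376336214596, 0.022317590644143064, 1.5564500612623404, -0.011469484003396509, 1.109307425140432, -0.08312338947956324], 'joint_velocities': [0.0005352488980824525, -4.461627077925024e-06, -0.00037566198049555785, -0.0008019330372262181, 0.0006871191303430597, 0.0013996676184586298, -0.0003078930196416781], 'tau': [-4.8601788193991524e-05, -58.2853639125824, 1.5343785658478737, -27.26177215576172, -0.054467153968289495, 0.016765919281169772, 0.00012682474334724247], 'eef_pos': [0.2779136572241507, -0.6144919827488038, 0.23568612965529415], 'orientation': [0.9775292847934137, 0.2107976745478635, -0.0002671256522968335, -0.000875454382658409], 'force': [0.6055307526983823, 0.368372913577391, 0.22197329190334186], 'wrist_torque': [0.018267192989615908, -0.00851476390884948, -0.04027902483431469], 'gripper_width': 0.08781801527112423}
scene [[443.8427551    0.         317.56142513]
 [  0.         443.8427551  202.70546816]
 [  0.           0.           1.        ]] [0.00482253 0.         0.         0.         0.        ] [[-0.68192654  0.73131424  0.0124772 ]
 [ 0.56485086  0.53738912 -0.62622395]
 [-0.4646716  -0.41999098 -0.77954338]] [ 0.42399135 -0.28514939  1.31896786]
top [[418.99886973   0.         322.20022557]
 [  0.         418.99886973 193.90267207]
 [  0.           0.           1.        ]] [-0.02053713  0.          0.          0.          0.        ] [[-0.02637589 -0.99965055  0.00175535]
 [-0.98657838  0.02574784 -0.16124563]
 [ 0.16114409 -0.00598478 -0.98691274]] [-0.00530148  0.62255935  1.06189949]
wrist [[309.07234025   0.         318.67457462]
 [  0.         309.07234025 200.87758255]
 [  0.           0.           1.        ]] [0.00872252 0.         0.         0.         0.        ] [[ 0.41351773 -0.91049081 -0.00309402]
 [-0.86935953 -0.39584246  0.29584246]
 [-0.27058659 -0.11964628 -0.95523173]] [-0.67546535 -0.03822364  0.39259175]
```

View pics/scene0.png

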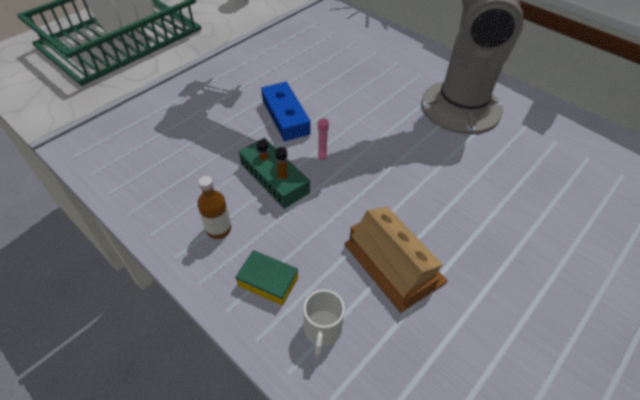

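View pics/top0.png

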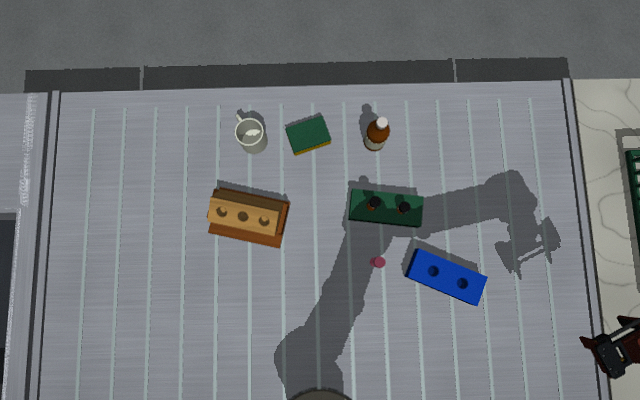

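View pics/wrist0.png

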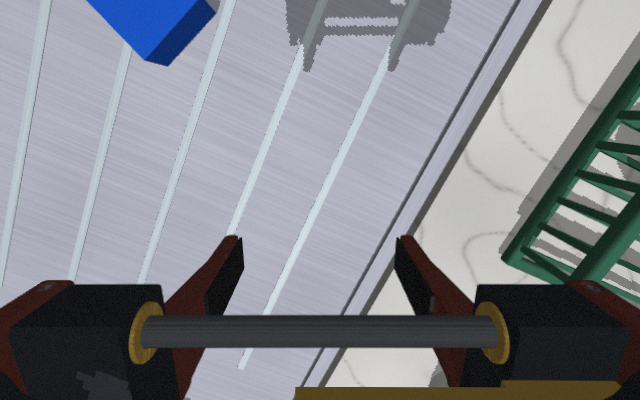

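The scene view shows two amber tubes in the green stand, at (263,150) and (281,163). The pink look-alike is at (323,140) and the blue stand at (285,110). The rack is at (400,245). In the top view the tubes are at (374,202) and (403,207), and the rack's holes are at (222,212), (243,216) and (264,221). I'll confirm which tube is tall in enlarged crops.

```bash
python3 - <<'E'
import cv2,numpy as np
a=cv2.imread("pics/scene0.png");b=cv2.imread("pics/top0.png")
f=lambda im,x,y,w,h,s:cv2.resize(im[y:y+h,x:x+w],None,fx=s,fy=s,interpolation=cv2.INTER_CUBIC)
A=f(a,230,120,100,100,4);B=f(b,340,170,100,75,4);C=f(b,200,175,100,75,4);D=f(a,340,200,110,110,3.6363)
out=np.zeros((600,800,3),np.uint8);out[:300,:400]=B;out[300:,:400]=C;out[:400,400:]=A
cv2.imwrite("pics/crop0.png",out);cv2.imwrite("pics/crop1.png",D)
E
```

```text
(no output)
```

View pics/crop0.png

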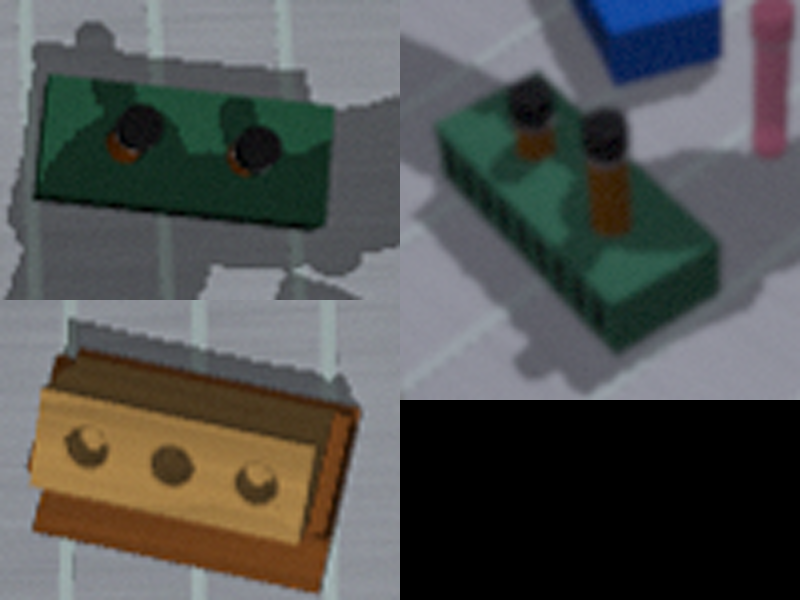

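View pics/crop1.png

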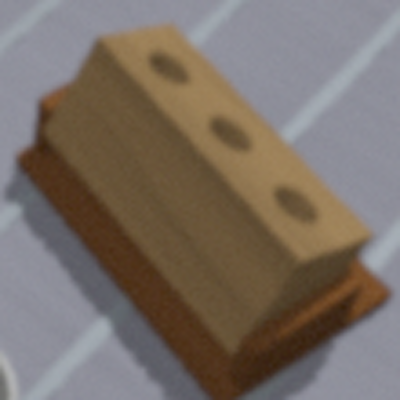

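Naming the candidates in the scene view:
- The tube at (281,163) shows a long amber body, so it is the tall one.
- The tube at (263,150) is short.
- The pink tube at (323,140) stands on its own and isn't meant.

The tall tube is in the +y hole, at (375,202) in the top view. The stand is the green one, not the blue. Next I'll measure.

```bash
cat > h.py <<'E'
import numpy as np,cv2
from station import ctrl,optics
def cap(n):
    c=optics.capture(n); return c
def ray(c,uv):
    p=cv2.undistortPoints(np.array([[uv]],float),np.array(c["camera_matrix"]),np.array(c["dist_coeffs"]))[0,0]
    R=np.array(c["R"]);t=np.array(c["t"]).ravel()
    d=R.T@np.array([p[0],p[1],1]);return -R.T@t,d/np.linalg.norm(d)
def onz(c,uv,z):
    o,d=ray(c,uv);return o+d*(z-o[2])/d[2]
def proj(c,X):
    R=np.array(c["R"]);t=np.array(c["t"]).ravel()
    return cv2.projectPoints(np.array(X,float).reshape(-1,3),cv2.Rodrigues(R)[0],t,np.array(c["camera_matrix"]),np.array(c["dist_coeffs"]))[0][:,0]
def tri(c1,u1,c2,u2):
    o1,d1=ray(c1,u1);o2,d2=ray(c2,u2)
    A=np.stack([d1,-d2],1);s=np.linalg.lstsq(A,o2-o1,rcond=None)[0]
    a=o1+s[0]*d1;b=o2+s[1]*d2;return (a+b)/2,np.linalg.norm(a-b)
E
python3 - <<'E'
from h import *
T=cap("top");S=cap("scene")
def blobs(c,mask,box,amin=15):
    x,y,w,h=box;m=np.zeros_like(mask);m[y:y+h,x:x+w]=mask[y:y+h,x:x+w]
    n,l,st,ce=cv2.connectedComponentsWithStats(m.astype(np.uint8))
    return [(ce[i].round(1).tolist(),st[i].tolist()) for i in range(1,n) if st[i][4]>amin]
for nm,c,box,rb in(("top",T,(345,180,82,50),(205,190,80,50)),("scene",S,(235,135,80,70),(355,205,90,70))):
    im=cv2.GaussianBlur(c["color"],(0,0),0.7).astype(int)
    b=blobs(c,(im.max(2)<42),box);print(nm,"caps",b)
    hsv=cv2.cvtColor(im.astype(np.uint8),cv2.COLOR_BGR2HSV)
    print(nm,'rackV',[int(hsv[y,x,2]) for x,y in ((222,212),(243,216),(264,221),(232,214))] if nm=="top" else '')
    for th in (85,100,115):
        hol=(hsv[...,2]<th)
        print(nm,th,"holes",blobs(c,hol,rb,10))
# face masks
im=T["color"];hsv=cv2.cvtColor(im,cv2.COLOR_BGR2HSV)
g=cv2.inRange(hsv,(65,80,20),(90,255,200));g[:180]=0;g[235:]=0
cn=max(cv2.findContours(g,0,2)[0],key=cv2.contourArea);r=cv2.minAreaRect(cn);print("green top",r)
for p in cv2.boxPoints(r):print(p,onz(T,p,.055).round(4))
print([onz(T,p,.13).round(4).tolist() for p in((375,202),(403,207))])
E
```

```text
top caps [([373.4, 202.3], [365, 196, 17, 16, 160]), ([403.1, 207.3], [396, 201, 15, 14, 140]), ([383.4, 221.9], [349, 216, 71, 11, 188])]
top rackV [106, 75, 115, 162]
top 85 holes [([251.1, 199.1], [213, 190, 72, 37, 844]), ([220.7, 212.8], [217, 209, 9, 7, 30]), ([242.7, 216.2], [239, 213, 9, 8, 54]), ([263.4, 222.4], [260, 219, 8, 6, 25]), ([282.7, 227.3], [280, 218, 5, 17, 32])]
top 100 holes [([253.8, 199.0], [212, 190, 73, 43, 1051]), ([220.8, 212.4], [217, 208, 10, 9, 42]), ([242.5, 216.0], [238, 212, 10, 9, 70]), ([282.2, 227.1], [278, 215, 7, 21, 56]), ([263.3, 222.2], [259, 218, 10, 8, 41])]
top 115 holes [([250.7, 211.6], [208, 190, 77, 50, 1794]), ([220.7, 212.4], [216, 207, 11, 10, 59]), ([242.4, 216.0], [238, 212, 10, 10, 81]), ([263.3, 222.0], [259, 218, 10, 8, 51])]
scene caps [([262.2, 146.1], [257, 140, 12, 13, 115]), ([280.1, 154.1], [275, 148, 11, 13, 116]), ([261.7, 180.4], [241, 158, 41, 45, 200])]
scene rackV 
scene 85 holes [([365.4, 261.4], [355, 241, 28, 34, 370]), ([429.9, 272.8], [422, 270, 14, 5, 37])]
scene 100 holes [([404.6, 253.6], [367, 214, 72, 61, 293]), ([365.6, 261.0], [355, 239, 30, 36, 468]), ([389.8, 264.5], [381, 254, 18, 21, 59])]
scene 115 holes [([381.2, 252.3], [355, 212, 85, 63, 2555]), ([385.6, 218.2], [382, 215, 9, 7, 38]), ([402.5, 236.4], [398, 233, 10, 8, 44]), ([420.4, 255.6], [416, 252, 10, 8, 48])]
green top ((385.7621765136719, 207.64024353027344), (72.77437591552734, 31.362552642822266), 6.340191841125488)
[347.8658  219.20732] [ 0.5526 -0.087   0.055 ]
[351.32925 188.03658] [ 0.6352 -0.0992  0.055 ]
[423.65854 196.07317] [ 0.6087 -0.2898  0.055 ]
[420.1951  227.24391] [ 0.5265 -0.2754  0.055 ]
[[0.5857, -0.1503, 0.13], [0.5715, -0.2184, 0.13]]
```

```bash
python3 - <<'E'
from h import *
T=cap("top");S=cap("scene")
print("cap tri",tri(T,(373.4,202.3),S,(280.1,154.1)))
print("short tri",tri(T,(403.1,207.3),S,(262.2,146.1)))
for z in(.125,.13): print("cap planes",onz(T,(375,201.5),z),onz(S,(280.1,154.1),z))
print('foot-hole pred top px of tall cap top at .586,-.148',proj(T,(.586,-.148,.135)),proj(T,(.586,-.148,.111)),proj(S,(.586,-.148,.135)),proj(S,(.586,-.148,.111)))
P=[]
for a,b in(((264,221.2),(385.8,218.4)),((242.6,216.0),(402.5,236.4)),((221.3,211.8),(420.4,255.6))):
    p,e=tri(T,a,S,b);print("hole",p.round(4),round(e,4),onz(T,a,.098).round(4),onz(S,b,.098).round(4));P.append(onz(T,a,.098)/2+onz(S,b,.098)/2)
d=P[2]-P[0];print(np.linalg.norm(d),np.degrees(np.arctan2(-d[0],d[1])))
E
```

```text
cap tri (array([ 0.58719267, -0.14866542,  0.12318332]), np.float64(0.003726568289734765))
short tri (array([ 0.57620693, -0.22720669,  0.08868434]), np.float64(0.0007850085372006399))
cap planes [ 0.58764577 -0.1509935   0.125     ] [ 0.58929767 -0.14898448  0.125     ]
cap planes [ 0.58693881 -0.15032895  0.13      ] [ 0.5925909  -0.14518858  0.13      ]
foot-hole pred top px of tall cap top at .586,-.148 [[374.32477852 201.61150711]] [[373.13008973 202.98453277]] [[281.21876444 150.41664818]] [[281.75451605 157.90023929]]
hole [0.5489 0.1271 0.096 ] 0.0001 [0.5488 0.1268 0.098 ] [0.5503 0.1278 0.098 ]
hole [0.5633 0.1806 0.098 ] 0.0 [0.5633 0.1806 0.098 ] [0.5633 0.1806 0.098 ]
hole [0.5757 0.234  0.0978] 0.0013 [0.5753 0.2345 0.098 ] [0.5762 0.2335 0.098 ]
0.10991158727276196 -13.820034815122096
```

```bash
cat >> h.py <<'E'
from scipy.spatial.transform import Rotation as Ro
YAW=np.radians(-13.82)
def Rtool(tilt_deg,yaw=YAW):
    # tool y = rack x (tilted), tool z = minus hole axis
    xr=np.array([np.cos(yaw),np.sin(yaw),0]);yr=np.array([-np.sin(yaw),np.cos(yaw),0]);t=np.radians(tilt_deg)
    ax=-np.sin(t)*xr+np.cos(t)*np.array([0,0,1]);y=np.cross(yr,ax)
    z=-ax;return np.stack([np.cross(y,z),y,z],1)
def row(p,R):
    s=ctrl.sense();R0=Ro.from_quat(s["orientation"]).as_matrix()
    sh=R0.T@(np.array(p)-np.array(s["eef_pos"]))/0.3
    rv=Ro.from_matrix(R0.T@R).as_rotvec(degrees=True)/60
    print("row",np.round(np.r_[sh,rv],4).tolist(),"mm",round(np.linalg.norm(sh)*300,1),"deg",round(np.linalg.norm(rv)*60,1))
E
python3 - <<'E'
from h import *
print(Rtool(0))
row((.587,-.149,.237),Rtool(0)); print(Rtool(25))
E
```

```text
[[ 0.23887243  0.97105096 -0.        ]
 [ 0.97105096 -0.23887243 -0.        ]
 [-0.          0.         -1.        ]]
row [1.5782, -0.9907, -0.0016, -0.0004, -0.0001, -0.864] mm 559.0 deg 51.8
[[ 2.38872433e-01  8.80071044e-01  4.10383867e-01]
 [ 9.71050957e-01 -2.16491946e-01 -1.00951852e-01]
 [ 1.38777878e-17  4.22618262e-01 -9.06307787e-01]]
```

Request:
servo_tool(deltas=[[[0.95, -0.6, 0, 0, 0, -0.864], [0.95, -0.6, 0, 0, 0, -0.864], [0.95, -0.6, 0, 0, 0, -0.864], [0.95, -0.6, 0, 0, 0, -0.864], [0.95, -0.6, 0, 0, 0, -0.864], [0.95, -0.6, 0, 0, 0, -0.864], [0.95, -0.6, 0, 0, 0, -0.864]]], jaw=70, grip_force=25)

```text
t: 1.05
eef_pos: [0.4654, -0.3302, 0.2369]
orientation: [0.785, 0.62, 0.001, -0.0]
force: [-0.9, 0.0, -0.8]
gripper_width: 0.0701
```

```bash
python3 -c "
from h import *
row((.587,-.149,.220),Rtool(0))"
```

```text
row [0.6816, 0.2541, 0.0571, 0.0006, -0.001, 0.0067] mm 218.9 deg 0.4
```

Request:
servo_tool(deltas=[[[0.682, 0.254, 0.057, 0, 0, 0.007], [0.682, 0.254, 0.057, 0, 0, 0.007], [0.682, 0.254, 0.057, 0, 0, 0.007], [0.682, 0.254, 0.057, 0, 0, 0.007], [0.682, 0.254, 0.057, 0, 0, 0.007], [0.682, 0.254, 0.057, 0, 0, 0.007]]])

```text
t: 1.65
eef_pos: [0.5888, -0.1438, 0.2198]
orientation: [0.785, 0.62, 0.002, -0.001]
force: [-0.4, -0.4, 0.1]
gripper_width: 0.0698
```

```bash
python3 -c "
from h import *
W=cap('wrist');im=W['color'].copy()
for p in proj(W,[(.587,-.149,.135),(.587,-.149,.055)]): cv2.drawMarker(im,tuple(int(v) for v in p),(255,255,255),0,12)
print(proj(W,[(.587,-.149,.135)]))
cv2.imwrite('pics/w1.png',im);print(ctrl.sense()['joint_pos'])
row((.587,-.149,.118),Rtool(0))"
```

```text
[[317.45488348 216.89295469]]
[ 0.41394455  0.40409102 -0.35337969  1.72629869  0.15676012  1.03859859
 -0.23098475]
row [-0.0077, -0.0005, 0.3394, 0.0003, -0.0016, 0.0031] mm 101.8 deg 0.2
```

View pics/w1.png

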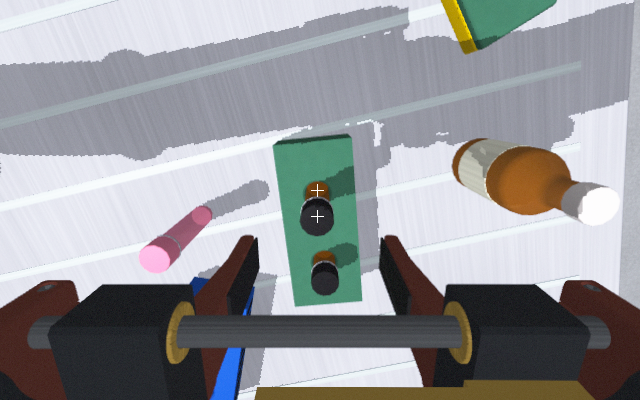

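The tall tube's cap is centred at (317,217) in the wrist view, exactly where my estimate projects. It sits between the fingers, and the pink tube and blue stand are clear. Descending.

Request:
servo_tool(deltas=[[[-0.008, 0, 0.15, 0, 0, 0.003], [-0.008, 0, 0.25, 0, 0, 0.003], [-0.008, 0, 0.32, 0, 0, 0.003], [-0.008, 0, 0.339, 0, 0, 0.003], [-0.008, 0, 0.339, 0, 0, 0.003], [-0.008, 0, 0.339, 0, 0, 0.003]]])

```text
t: 2.3
eef_pos: [0.5877, -0.1501, 0.1194]
orientation: [0.787, 0.616, 0.001, 0.0]
force: [0.4, 0.5, -0.1]
gripper_width: 0.07
```

Request:
servo_tool(deltas=[[[0, 0, 0, 0, 0, 0], [0, 0, 0, 0, 0, 0], [0, 0, 0, 0, 0, 0], [0, 0, 0, 0, 0, 0], [0, 0, 0, 0, 0, 0], [0, 0, 0, 0, 0, 0], [0, 0, 0, 0, 0, 0], [0, 0, 0, 0, 0, 0]]], jaw=15, grip_force=30)

```text
t: 3.1
eef_pos: [0.5877, -0.1501, 0.1194]
orientation: [0.787, 0.616, 0.001, 0.0]
force: [0.3, 0.2, 0.3]
gripper_width: 0.0274
```

```bash
python3 -c "
from h import *
W=cap('wrist');cv2.imwrite('pics/w2.png',W['color']);s=ctrl.sense();print(s['t'],s['eef_pos'],s['force'],s['gripper_width'])"
```

```text
3.15 [ 0.58767473 -0.15006812  0.11939784] [-0.73833647 -0.31043743 -0.61633673] 0.027609820709812792
```

View pics/w2.png

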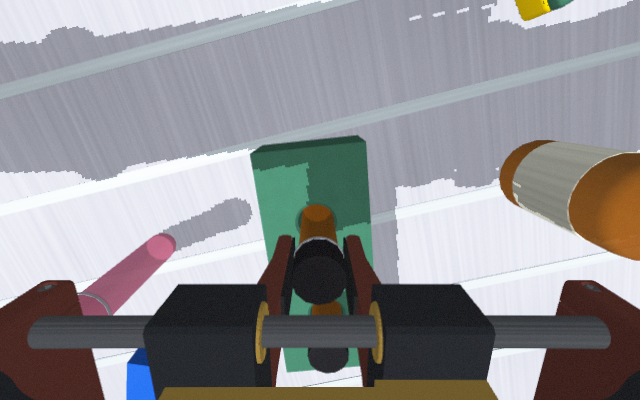

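The jaws hold the cap at 27.6 mm, which matches the 28 mm cap. The foot is then 109.4 mm ahead of the TCP. Lifting.

Request:
servo_tool(deltas=[[[0, 0, -0.05, 0, 0, 0], [0, 0, -0.15, 0, 0, 0], [0, 0, -0.28, 0, 0, 0], [0, 0, -0.4, 0, 0, 0], [0, 0, -0.5, 0, 0, 0], [0, 0, -0.5, 0, 0, 0], [0, 0, -0.5, 0, 0, 0]]])

```text
t: 3.85
eef_pos: [0.5874, -0.1503, 0.2704]
orientation: [0.787, 0.616, 0.002, 0.001]
force: [0.3, -0.0, -1.3]
gripper_width: 0.0277
```

```bash
python3 -c "
from h import *
s=ctrl.sense();print(s['gripper_width'],s['force'])
M=np.array((.5629,.1807,.098));R=Rtool(25);ax=-R[:,2]
print('hover 40mm',M+ax*(.04+.1094))
row(M+ax*(.05+.1094),R)"
```

```text
0.02765409524066788 [ 0.34335974 -0.03547327 -1.33888559]
hover 40mm [0.50158865 0.19578221 0.23340238]
row [1.0511, -0.5688, 0.0922, -0.4132, -0.0008, -0.0013] mm 359.6 deg 24.8
```

Request:
servo_tool(deltas=[[[0.8, -0.4, 0, -0.413, 0, 0], [0.8, -0.4, 0, -0.413, 0, 0], [0.8, -0.4, 0, -0.413, 0, 0], [0.8, -0.4, 0, -0.413, 0, 0], [0.8, -0.4, 0, -0.413, 0, 0], [0.8, -0.4, 0, -0.413, 0, 0], [0.8, -0.4, 0, -0.413, 0, 0]]])

```text
t: 4.55
eef_pos: [0.5266, 0.1164, 0.2692]
orientation: [0.766, 0.605, 0.134, 0.169]
force: [0.6, 0.7, -0.9]
gripper_width: 0.0275
```

```bash
python3 -c "
from h import *
M=np.array((.5629,.1807,.098));R=Rtool(25);ax=-R[:,2]
row(M+ax*(.03+.1094),R)"
```

```text
row [0.2377, -0.1794, 0.0819, -0.002, -0.0041, 0.0057] mm 92.7 deg 0.4
```

Request:
servo_tool(deltas=[[[0.238, -0.179, 0, -0.002, -0.004, 0.006], [0.238, -0.179, 0.05, -0.002, -0.004, 0.006], [0.238, -0.179, 0.082, -0.002, -0.004, 0.006], [0.238, -0.179, 0.082, -0.002, -0.004, 0.006], [0.238, -0.179, 0.082, -0.002, -0.004, 0.006]]])

```text
t: 5.05
eef_pos: [0.5059, 0.1927, 0.2236]
orientation: [0.769, 0.602, 0.132, 0.17]
force: [0.2, 0.4, -1.1]
gripper_width: 0.0278
```

```bash
python3 - <<'E'
from h import *
M=np.array((.5629,.1807,.098));R=Rtool(25);ax=-R[:,2]
row(M+ax*(.03+.1094),R)
s=ctrl.sense();p=np.array(s['eef_pos']);z=Ro.from_quat(s['orientation']).as_matrix()[:,2]
foot=p+z*.1094; print(foot)
out=np.zeros((560,800,3),np.uint8)
for i,(n,(x,y)) in enumerate((("wrist",(240,120)),("top",(200,170)),("scene",(350,170)))):
    c=cap(n);im=c["color"].copy();W=200 if n=="wrist" else 100
    f=(W==200 and 2 or 4);H=280//f
    big=cv2.resize(im[y:y+H,x:x+W],None,fx=f,fy=f,interpolation=cv2.INTER_CUBIC)
    for q,col in zip(proj(c,[foot,M,p-z*.0156]),((0,0,255),(255,255,0),(0,255,0))):
        cv2.drawMarker(big,(int((q[0]-x+.5)*f),int((q[1]-y+.5)*f)),col,0,12)
    r,cc=divmod(i,2);out[r*280:r*280+280,cc*400:cc*400+400]=big
cv2.imwrite("pics/hov.png",out);print(s['force'])
E
```

```text
row [0.0064, -0.001, -0.0034, -0.0015, 0.0026, -0.0016] mm 2.2 deg 0.2
[0.55057998 0.18145058 0.12433552]
[ 0.18593116  0.37192103 -1.09921757]
```

View pics/hov.png

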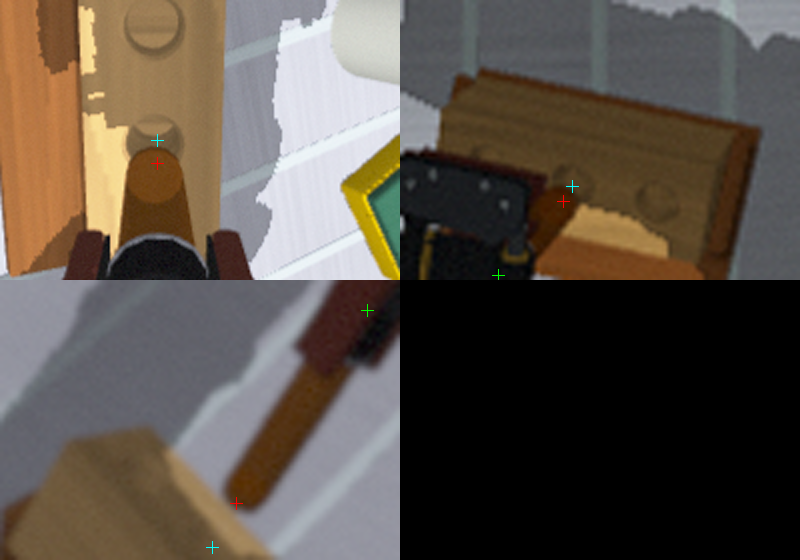

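The wrist view shows hole 2 at crop (154,140), within about 1 px of my estimate at (157,141). The foot is in line with it. The tube seen in the scene crop lies along the hole's axis. Going in gently.

Request:
servo_tool(deltas=[[[0.006, -0.001, 0.03, -0.001, 0.003, -0.002], [0.006, -0.001, 0.06, -0.001, 0.003, -0.002], [0.006, -0.001, 0.08, -0.001, 0.003, -0.002], [0.006, -0.001, 0.09, -0.001, 0.003, -0.002], [0.006, -0.001, 0.1, -0.001, 0.003, -0.002], [0.006, -0.001, 0.107, -0.001, 0.003, -0.002], [0.006, -0.001, 0.113, -0.001, 0.003, -0.002], [0.006, -0.001, 0.113, -0.001, 0.003, -0.002]]])

```text
t: 6.0
eef_pos: [0.5205, 0.1917, 0.1939]
orientation: [0.768, 0.602, 0.135, 0.17]
force: [0.2, 0.2, -2.0]
gripper_width: 0.0274
```

```bash
cat >> h.py <<'E'
def st(M=(.5629,.1807,.098),tilt=25):
    s=ctrl.sense();p=np.array(s['eef_pos']);R=Ro.from_quat(s['orientation']).as_matrix()
    RR=Rtool(25);d=RR.T@(p+R[:,2]*.1094-np.array(M))*1000
    print("t",round(s['t'],2),"foot in hole frame mm: x(tool)%.1f y%.1f depth %.1f"%tuple(d),"F tool",(RR.T@np.array(s['force'])).round(1),"w",round(s['gripper_width']*1e3,1),"tq",(RR.T@np.array(s['wrist_torque'])).round(2), "angerr",(Ro.from_matrix(R.T@RR).as_rotvec(degrees=True)).round(2))
E
python3 -c "
from h import *
st()"
```

```text
t 6.0 foot in hole frame mm: x(tool)0.8 y1.0 depth 4.0 F tool [ 0.3 -0.7  1.9] w 27.4 tq [ 0.38  0.02 -0.05] angerr [ 0.09 -0.12 -0.03]
```

Request:
servo_tool(deltas=[[[-0.002, -0.003, 0.007, 0, 0, 0], [-0.002, -0.003, 0.014, 0, 0, 0], [-0.002, -0.003, 0.02, 0, 0, 0], [-0.002, -0.003, 0.02, 0, 0, 0]]])

```text
t: 6.4
eef_pos: [0.522, 0.1906, 0.1878]
orientation: [0.768, 0.602, 0.135, 0.17]
force: [-0.2, -0.4, -0.6]
gripper_width: 0.0278
```

```bash
python3 -c "
from h import *
st()"
```

```text
t 6.4 foot in hole frame mm: x(tool)-0.0 y0.0 depth 10.2 F tool [-0.4 -0.3  0.5] w 27.8 tq [ 0.43 -0.07  0.  ] angerr [ 0.08 -0.1  -0.03]
```

No resistance at 10 mm depth. Continuing to about 26 mm, then feeling carefully around 30 mm.

Request:
servo_tool(deltas=[[[0, 0, 0.01, 0, 0, 0], [0, 0, 0.02, 0, 0, 0], [0, 0, 0.03, 0, 0, 0], [0, 0, 0.03, 0, 0, 0]]])

```text
t: 6.8
eef_pos: [0.5257, 0.1895, 0.1791]
orientation: [0.768, 0.602, 0.134, 0.17]
force: [-0.7, -0.6, -2.1]
gripper_width: 0.0277
```

```bash
python3 -c "
from h import *
st()"
```

```text
t 6.8 foot in hole frame mm: x(tool)-0.3 y-0.3 depth 19.7 F tool [-0.8 -1.4  1.7] w 27.7 tq [ 0.44 -0.03 -0.01] angerr [ 0.04 -0.07 -0.02]
```

Request:
servo_tool(deltas=[[[0, 0, 0.01, 0, 0, 0], [0, 0, 0.02, 0, 0, 0], [0, 0, 0.025, 0, 0, 0], [0, 0, 0.025, 0, 0, 0]]])

```text
t: 7.2
eef_pos: [0.5288, 0.1886, 0.172]
orientation: [0.768, 0.602, 0.134, 0.17]
force: [-0.1, 0.4, -1.5]
gripper_width: 0.0275
```

```bash
python3 -c "
from h import *
st()"
```

```text
t 7.2 foot in hole frame mm: x(tool)-0.4 y-0.4 depth 27.5 F tool [ 0.3 -0.8  1.3] w 27.5 tq [ 0.43  0.01 -0.  ] angerr [ 0.02 -0.06 -0.02]
```

Small steps across the 30 mm mark.

Request:
servo_tool(deltas=[[[0, 0, 0.005, 0, 0, 0], [0, 0, 0.008, 0, 0, 0], [0, 0, 0.008, 0, 0, 0]]])

```text
t: 7.5
eef_pos: [0.5297, 0.1883, 0.1698]
orientation: [0.768, 0.602, 0.134, 0.17]
force: [0.1, -0.4, -0.2]
gripper_width: 0.0273
```

```bash
python3 -c "
from h import *
st()"
```

```text
t 7.5 foot in hole frame mm: x(tool)-0.5 y-0.5 depth 30.0 F tool [-0.4  0.   0.3] w 27.3 tq [ 0.42 -0.04 -0.02] angerr [ 0.02 -0.05 -0.03]
```

Request:
servo_tool(deltas=[[[0, 0, 0.005, 0, 0, 0], [0, 0, 0.008, 0, 0, 0], [0, 0, 0.008, 0, 0, 0]]])

```text
t: 7.8
eef_pos: [0.5307, 0.188, 0.1674]
orientation: [0.768, 0.602, 0.134, 0.17]
force: [0.2, 0.1, -1.2]
gripper_width: 0.0274
```

```bash
python3 -c "
from h import *
st()"
```

```text
t 7.8 foot in hole frame mm: x(tool)-0.6 y-0.5 depth 32.5 F tool [ 0.2 -0.3  1.2] w 27.4 tq [ 0.49 -0.06 -0.05] angerr [ 0.01 -0.04 -0.03]
```

Request:
servo_tool(deltas=[[[0.001, 0.001, 0.005, 0, 0, 0], [0.002, 0.002, 0.01, 0, 0, 0], [0.002, 0.002, 0.015, 0, 0, 0], [0.002, 0.002, 0.015, 0, 0, 0]]])

```text
t: 8.2
eef_pos: [0.5332, 0.1879, 0.1633]
orientation: [0.768, 0.602, 0.134, 0.17]
force: [0.3, 0.8, -1.5]
gripper_width: 0.0275
```

```bash
python3 -c "
from h import *
st()"
```

```text
t 8.2 foot in hole frame mm: x(tool)-0.0 y-0.1 depth 37.3 F tool [ 0.9 -0.5  1.5] w 27.5 tq [0.5  0.05 0.02] angerr [-0.01 -0.03 -0.02]
```

At 37 mm there is still no resistance, so hole 2 is the deep one. Continuing down.

Request:
servo_tool(deltas=[[[0, 0, 0.01, 0, 0, 0], [0, 0, 0.02, 0, 0, 0], [0, 0, 0.03, 0, 0, 0], [0, 0, 0.04, 0, 0, 0], [0, 0, 0.045, 0, 0, 0], [0, 0, 0.045, 0, 0, 0]]])

```text
t: 8.8
eef_pos: [0.5387, 0.1864, 0.1508]
orientation: [0.769, 0.602, 0.133, 0.17]
force: [0.3, 0.4, -1.1]
gripper_width: 0.0276
```

```bash
python3 -c "
from h import *
st()"
```

```text
t 8.8 foot in hole frame mm: x(tool)-0.2 y-0.3 depth 51.1 F tool [ 0.4 -0.3  1.1] w 27.6 tq [0.57 0.04 0.01] angerr [-0.04 -0.01 -0.02]
```

Request:
servo_tool(deltas=[[[0, 0, 0.01, 0, 0, 0], [0, 0, 0.02, 0, 0, 0], [0, 0, 0.03, 0, 0, 0], [0, 0, 0.03, 0, 0, 0]]])

```text
t: 9.2
eef_pos: [0.5424, 0.1854, 0.1421]
orientation: [0.769, 0.602, 0.133, 0.17]
force: [0.4, 0.2, -1.3]
gripper_width: 0.0277
```

```bash
python3 -c "
from h import *
st()"
```

```text
t 9.2 foot in hole frame mm: x(tool)-0.4 y-0.6 depth 60.5 F tool [ 0.3 -0.2  1.4] w 27.7 tq [ 0.56  0.06 -0.01] angerr [-0.07  0.   -0.02]
```

Request:
servo_tool(deltas=[[[0.001, 0.002, 0.004, 0, 0, 0], [0.001, 0.002, 0.008, 0, 0, 0], [0.001, 0.002, 0.008, 0, 0, 0]]])

```text
t: 9.5
eef_pos: [0.5438, 0.1854, 0.14]
orientation: [0.769, 0.602, 0.133, 0.17]
force: [-0.3, 0.8, -2.2]
gripper_width: 0.0274
```

```bash
python3 -c "
from h import *
st()"
```

```text
t 9.5 foot in hole frame mm: x(tool)0.0 y-0.3 depth 63.0 F tool [ 0.8 -1.3  1.8] w 27.4 tq [ 0.82  0.22 -0.05] angerr [-0.09 -0.   -0.  ]
```

Request:
servo_tool(deltas=[[[0, 0, 0.004, 0, 0, 0], [0, 0, 0.004, 0, 0, 0]]])

```text
t: 9.7
eef_pos: [0.5442, 0.1856, 0.1391]
orientation: [0.768, 0.602, 0.133, 0.17]
force: [-3.7, 0.8, 2.6]
gripper_width: 0.0274
```

```bash
python3 -c "
from h import *
st()"
```

```text
t 9.7 foot in hole frame mm: x(tool)0.4 y-0.2 depth 64.0 F tool [-0.1 -2.4 -4. ] w 27.4 tq [0.96 0.01 0.  ] angerr [-0.07 -0.02  0.01]
```

The floor is felt at 64 mm with about 4 N, which matches the stated 65 mm. Releasing.

Request:
servo_tool(deltas=[[[0, 0, 0, 0, 0, 0], [0, 0, 0, 0, 0, 0], [0, 0, 0, 0, 0, 0], [0, 0, 0, 0, 0, 0], [0, 0, 0, 0, 0, 0]]], jaw=60)

```text
t: 10.2
eef_pos: [0.5444, 0.1855, 0.1392]
orientation: [0.768, 0.602, 0.133, 0.17]
force: [-1.0, -1.0, 0.6]
gripper_width: 0.0592
```

```bash
python3 -c "
from h import *
st()
cv2.imwrite('pics/rel.png',cap('wrist')['color'])"
```

```text
t 10.2 foot in hole frame mm: x(tool)0.3 y-0.0 depth 64.0 F tool [-1.2 -0.4 -0.9] w 59.2 tq [ 0.32  0.04 -0.04] angerr [-0.06 -0.02 -0.  ]
```

View pics/rel.png

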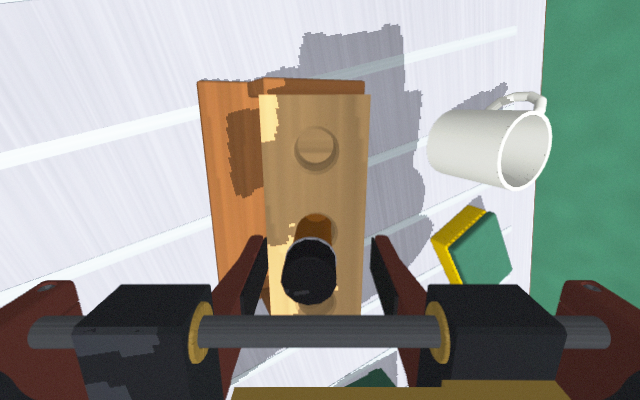

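The jaws are open around the cap at (308,270), with a clear gap on both sides. Backing off along the axis.

Request:
servo_tool(deltas=[[[0, 0, -0.05, 0, 0, 0], [0, 0, -0.15, 0, 0, 0], [0, 0, -0.28, 0, 0, 0], [0, 0, -0.42, 0, 0, 0], [0, 0, -0.5, 0, 0, 0], [0, 0, -0.5, 0, 0, 0], [0, 0, -0.5, 0, 0, 0]]])

```text
t: 10.95
eef_pos: [0.4831, 0.2002, 0.2752]
orientation: [0.768, 0.602, 0.134, 0.17]
force: [0.4, -0.7, -1.0]
gripper_width: 0.0596
```

Request:
servo_tool(deltas=[[[-0.3, -0.3, -0.1, 0, 0, 0], [-0.6, -0.5, -0.1, 0, 0, 0], [-0.6, -0.5, -0.1, 0, 0, 0], [-0.6, -0.5, -0.1, 0, 0, 0], [-0.6, -0.5, -0.1, 0, 0, 0], [-0.6, -0.5, -0.1, 0, 0, 0]]])

```text
t: 11.55
eef_pos: [0.3226, 0.0741, 0.2519]
orientation: [0.773, 0.6, 0.118, 0.167]
force: [0.6, -0.2, -0.0]
gripper_width: 0.0601
```

```bash
python3 - <<'E'
from h import *
M=np.array((.5629,.1807,.098));ax=-Rtool(25)[:,2]
S=cap('scene');T=cap('top')
out=np.zeros((600,800,3),np.uint8)
for i,(c,x,y) in enumerate(((S,350,180),(T,195,165))):
    big=cv2.resize(c['color'][y:y+100,x:x+100],None,fx=4,fy=4,interpolation=cv2.INTER_CUBIC)
    for d in (0,.0486,.060):
        q=proj(c,M+ax*(d-.0002))[0];print(d,q);cv2.drawMarker(big,(int((q[0]-x+.5)*4),int((q[1]-y+.5)*4)),(255,255,0),0,10)
    out[:400,i*400:i*400+400]=big
cv2.imwrite('pics/end.png',out);cv2.imwrite('pics/endscene.png',S['color']);s=ctrl.sense();print(s['t'],s['eef_pos'],s['force'])
E
```

```text
0 [402.61490488 236.39200046]
0.0486 [414.21344295 219.12573918]
0.06 [417.03904235 214.91990072]
0 [242.59644093 216.13058386]
0.0486 [237.13468154 222.43003524]
0.06 [235.7799066  223.99277405]
11.65 [0.32261753 0.0756432  0.25185824] [ 0.11446593 -1.12367036 -0.6682189 ]
```

View pics/end.png

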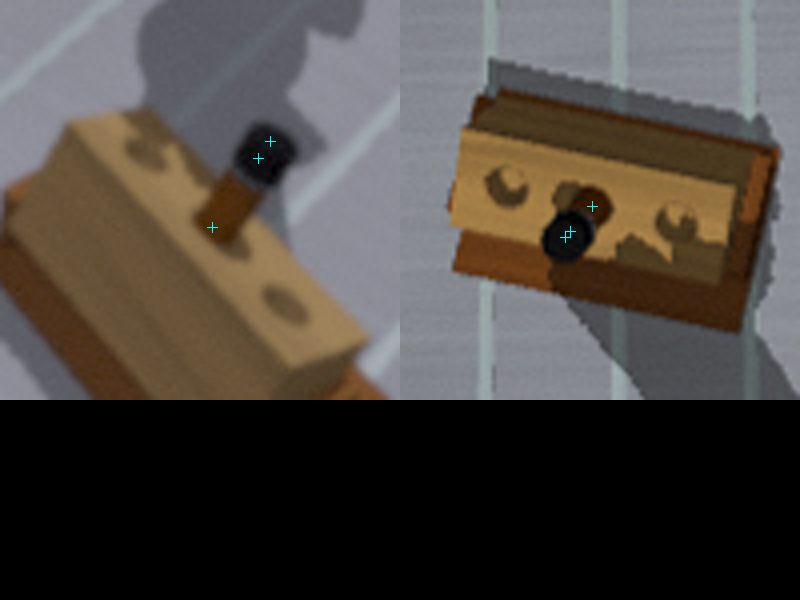

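View pics/endscene.png

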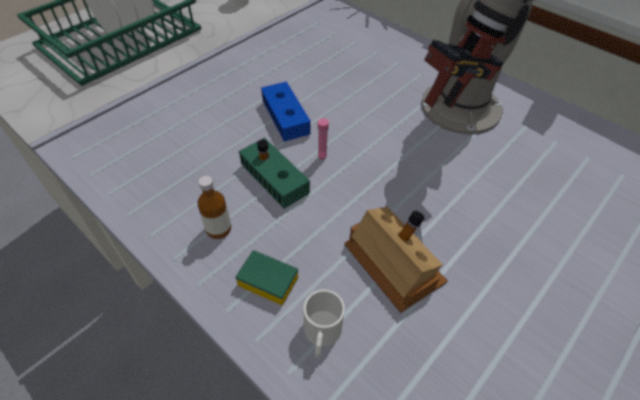

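The tube stands in hole 2 with its cap right on the marks predicted for a 65 mm seat. The short tube, mug, sponge and bottle haven't moved. I'll settle the arm, then hand in.

Request:
servo_tool(deltas=[[[0, 0, 0, 0, 0, 0], [0, 0, 0, 0, 0, 0], [0, 0, 0, 0, 0, 0]]])

```text
t: 11.95
eef_pos: [0.3224, 0.076, 0.2515]
orientation: [0.772, 0.602, 0.119, 0.167]
force: [0.8, 1.0, -0.0]
gripper_width: 0.0608
```

```bash
python3 -c "
from h import *
s=ctrl.sense();print(s['joint_pos'],np.abs(s['joint_velocities']).max(),s['eef_pos'])
print(ctrl.close_job())"
```

```text
[ 0.07715219 -0.33565957 -0.64237069  2.43565657  0.16666979  0.70902476
 -0.92301021] 0.0031896096628929787 [0.32244837 0.07604966 0.25151846]
the job is handed in; nothing more can be done
None
```

I moved the tall tube from the green stand into the middle hole of the rack (hole 2), let go and stepped back, then handed the job in at about 12 s.

- **Deep hole:** it went past 30 mm with no resistance and met the floor at about 64 mm with roughly 4 N, so hole 2 is the deep one. It was the only hole I tried. The top picture had also suggested it, since its floor looked dark.
- **Last checks:** after release, the cap sat where a 65 mm seat predicts in both the scene and top views. In the scene view the short tube, mug, sponge and bottle look unmoved; I compared them by eye only. The arm stood still and clear of everything.
- **Weak point:** my step-back asked for a pose at the edge of the arm's reach. It stopped with joints 2 and 4 within 0.005 rad of their limits, though inside them.
- **Force readings:** every reading I took at the end of a move was under 5 N. I did not read forces during the moves.

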